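# Draw the locating plug out of the scanned gear's hub

### The arm

A 6-joint arm with a two-finger parallel gripper is mounted at the origin on the work surface. World frame = base frame: x ahead of the robot, y to its left, z up, the work surface at z = 0. Lengths are in mm, angles in rad, forces in N, time in s.
With the tool pointing down it reaches from about 350 to 1000 mm from the base axis. Payload 7.1 kg.
Tool frame: the origin (TCP) lies midway between the tips of the shut fingers; the grasp point (between the pads) lies 19 mm behind it; x points along the fingers, z is the direction in which the jaws open and shut, and the axes are right-handed (so a half turn about x gives the same grasp; the last joint's range is limited). The gripper opens to 85 mm and grips with 20 to 120 N. Pads are 22 mm wide; open, the fingers measure 114 mm over their backs; the gripper's body (76 mm by 85 mm) begins 54 mm behind the grasp point. The pads swing forward as they close: fully open they stand 13 mm farther back than shut.
Start: joints at [1.25, 0.423, 1.63, -0, 1.089, -0.019], TCP at [185.743, 596.745, 231.319] pointing down, gripper open.
Joint ranges: [-3, 3], [-0.9, 2.11], [0.09, 2.58], [-1.31, 4.45], [0.11, 2.69], [-2.54, 2.54]. Speed limits (rad/s): [2.39, 2.39, 3.01, 3.14, 3.14, 3.14].

### API

Orientations are given as a rotation vector (axis times angle).
In Python, from station import ctrl, effector, kin, imaging gives the robot as it stands. Calls block until the motion is done:
- ctrl.move_pose(position, orientation): joint-space move of the TCP to a pose.
- ctrl.line_to(position, v=150, attitude=None, contact_N=None): straight line of the TCP; attitude=None keeps the orientation; v is the mean speed in mm/s. With contact_N (N) it stops when the force on the tool has changed by that much, and returns True; else False.
- ctrl.move_j(angles): joint-space move.
- effector.let_go() and effector.grab(effort=None): open the fingers fully, or close them until they stop; effort is the grip in N (None keeps the last).
- ctrl.wait(seconds).
- kin.ik(position, orientation): joint angles nearest the present ones, or None.
- imaging.snapshot(name): name is "scene" or "top" or "wrist"; returns a dict with "pixels" (400x640x3 uint8, red, green, blue), "range_z" (400x640 float32, mm along the optical axis (not along the pixel's ray), 0 where there is no reading), "camera_matrix" (3x3 intrinsics, pixels), "k1" (the pictures are not rectified: a ray, as slopes to the right and down, at radius r is drawn at 1 + k1 r^2 times it, then the intrinsics apply), "pose" (4x4, takes a point from camera to world coordinates). Camera axes: x right, y down, z forward; pixel columns grow to the right and rows downward; lengths in mm; the calibration is good to about 2 mm. A picture is of the moment at which its call begins.
A pose or a line that the arm cannot do raises ctrl.IKError and nothing moves.
- ctrl.job_done(): hands the job in, once; it reports no verdict.
Readings, each from a call of its own:
- ctrl.get_t(): time.
- ctrl.get_joint_pos(): joint angles.
- ctrl.get_qvel(): joint speeds.
- ctrl.get_joint_torque(): joint torques, N m.
- ctrl.get_tcp_pos(): TCP position.
- ctrl.get_eef_rot(): TCP orientation.
- ctrl.get_wrist_force(): force on the tool from outside, world axes, zero at the start.
- ctrl.get_moment(): the same for the moment, N m.
- ctrl.get_grip_width(): finger opening in mm.
Only numpy, scipy, OpenCV 4.12 (cv2) and the standard library are available. Lean on these libraries where they do the work, as an engineer would, in place of code of your own. Each camera call takes 0.05 s, during which the arm holds its last target.

### The job

The scan of the gear is finished: free it by taking the brass locating plug out of its hub. Take the orange-handled hook from its stand, catch the plug's red wire bail down in the bore, draw the plug out on the hook, stand it upright on the black rubber mat, gently and without letting it drop, and hang the hook back in its stand. Then take the plug itself in the gripper and set it gently down, fully home in its empty fitted pocket in the wooden tray, leaving the other things on the bench alone.

Things in the scene. Friction and masses are not known exactly. Their poses are not given: they have to be found in the camera images.
- bore_mouth (a point): Centre of the mouth of the gear's bore, at the top of its hub, 120 mm above the bench; z up. The steel gear (222 mm over its teeth, bolt heads 63 mm above the bench) lies flat and fixed on a rotary table. Its hub is a plain upright sleeve 76 mm outside with a plain vertical bore 52 mm in diameter, open at the top; in it are only the plug and the stop it stands on.
- plug_centre (a point): Centre of the brass plug, half-way up. The solid part is 42 mm high, 49 mm long along its x (round ends, radius 24.5 mm), 30 mm across its two full-height flats, which face its +y and -y; z up; a half turn about z looks the same. 180 to 350 g. It stands loose and upright in the bore, 1.5 mm clear all round, on a stop, its foot 6 to 18 mm above the bench.
- bail_hinge (a point): Mid-point of the hinge of the plug's red wire bail, 2.5 mm above the plug's top face; axes as plug_centre. The bail is an arch of 3.6 mm wire hinged about the plug's y axis: two legs 22 mm apart (wire centres), straight for 15 mm, then closing to a crown 28 mm from the hinge. 18 mm free between the legs. At first its crown is at least 27 mm below the bore's mouth.
- plug_foot (a point): Centre of the underside of the same plug; axes as plug_centre.
- hook_grip (a point): Point for gripping the hook tool's orange handle, an upright box 22 mm (its x) by 18 mm (its y) by 70 mm high that reaches 40 mm above and 30 mm below this point. Under the handle is a round collar 40 mm across, 5 mm thick, and below that the hook. z runs up along the handle. Whole tool 130 g.
- hook_bend (a point): Centre of the wire at the lowest point of the hook, 115 mm straight below hook_grip; same axes. The hook is a J of 4.4 mm steel rod in the tool's x-z plane: straight shank at x = -7 mm from the collar down to 5 mm above the bend, upturned point at x = +7 mm, its end 11 mm above the bend's wire centre. The throat between shank and point is 9.6 mm wide.
- hook_collar (a point): Centre of the underside of the hook's collar, 80 mm above hook_bend, 35 mm below hook_grip.
- stand_rest (a point): Centre of the hole in the top plate of the aluminium hook stand (fixed), on the plate's upper face, 90 mm above the bench. Plate 66 x 60 x 10 mm, hole 28 mm along the point's x by 17 mm along its y, open below; foot 90 x 90 mm. The hook hangs with its J down through the hole, collar resting on the plate, tool x along the point's +x (within 3 degrees at the start).
- mat_top (a point): Centre of the upper face of the black rubber mat, 110 x 110 mm, 4 mm thick, lying fixed on the bench, sides along the point's x and y.
- pocket (a point): Centre of the floor of the plug's empty pocket in the wooden tray (136 x 82 x 18 mm, fixed): 54 mm along the point's x by 35 mm along its y, 9 mm deep, floor 9 mm above the bench. The plug stands in it upright, its flats facing the point's +y and -y, either way round. The tray's other pocket, 74 mm away along the point's +x, holds the spare.
- spare: Small round brass spare plug, 27 mm in diameter, 26 mm high, standing loose in the tray's other pocket; origin at the centre of its underside. Leave alone.
- refblock: Aluminium reference block 30 x 80 x 16 mm with fine notches, loose on the bench; origin at the centre of its underside. Leave alone.
- bottle: White bottle with blue cap, 44 mm in diameter, 110 mm high, loose on the bench; origin at the centre of its underside. Leave alone.
- mouse: White computer mouse, 100 x 58 x 30 mm, loose on the bench; origin at the centre of its underside. Leave alone.
- plug: The same plug with its bail; origin at plug_foot. The bail's lean is not reported: it may have fallen up to 30 degrees toward the plug's +x or -x (stops at 31.5 degrees). It is stiff and stays where it is pushed (0.7 N at the crown). Leaned, its crown lies up to 14.6 mm to that side and bars the hook's way down there: pressed from above it goes to its stop and resists.
- hook: The hook tool as a solid; origin at hook_bend.
- mat: The rubber mat as a solid; origin at the centre of its underside.
- tray: The wooden tray as a solid; origin at the centre of its underside.

How it is judged (in metres and radians):
On the way, in this order (a step that is already met when the one before it is completed fails the run):
1. the plug hangs on the hook, clear above the bore, no finger on it (z of plug_foot in the frame of bore_mouth above 0 m and contact force between hook and plug above 0.5 N and contact force between the fingers and plug below 0.1 N), for 0.1 s.
2. the plug stands upright on the mat, still, the hook off it and no finger on it (x of plug_foot in the frame of mat_top between -0.055 and 0.055 m and y of plug_foot in the frame of mat_top between -0.055 and 0.055 m and z of plug_foot in the frame of mat_top below 0.003 m and angle between plug's own z axis and vertical below 0.1 rad and linear speed of plug below 0.02 m/s and contact force between each of hook, the fingers and plug below 0.05 N), for 0.2 s.
3. the hook hangs in its stand, collar on the plate, let go, while the plug still stands on the mat (horizontal distance between hook_collar and stand_rest below 0.012 m and z of hook_collar in the frame of stand_rest below 0.003 m and angle between each of hook, plug's own z axis and vertical below 0.1 rad and contact force between the fingers and hook below 0.1 N and z of plug_foot in the frame of mat_top below 0.003 m and horizontal distance between plug_foot and mat_top below 0.08 m), for 0.1 s.
4. the gripper holds the plug itself, lifted off the mat, the hook staying in its stand (contact force between the fingers and plug above 1 N and z of plug_foot in the frame of mat_top above 0.01 m and horizontal distance between hook_collar and stand_rest below 0.012 m and z of hook_collar in the frame of stand_rest below 0.003 m), for 0.1 s.
At the end, for the whole second after the job is handed in: The plug stands still in its pocket: foot on the floor (2 mm) and within 6 mm of its centre, upright (0.08 rad), flats along the pocket (0.25 rad); the hook hangs still in its stand: collar on the plate (3 mm), within 12 mm of the hole's centre, upright (0.1 rad) (horizontal distance between plug_foot and pocket below 0.006 m and z of plug_foot in the frame of pocket below 0.002 m and angle between plug's own z axis and vertical below 0.08 rad and angle between the x axis of plug_foot and the x axis of pocket, either way round below 0.25 rad and linear speed of each of plug, hook below 0.02 m/s and horizontal distance between hook_collar and stand_rest below 0.012 m and z of hook_collar in the frame of stand_rest below 0.003 m and angle between hook's own z axis and vertical below 0.1 rad); the robot touches nothing.
It fails at once if the plug is banged down on the mat or the tray (over 120 N) (contact force between plug and mat above 120 N or contact force between plug and tray above 120 N).
It fails at once if the plug is let fall (faster than 0.5 m/s with neither hook nor fingers on it) (linear speed of plug above 0.5 m/s and contact force between each of hook, the fingers and plug below 0.05 N).
It fails at once if another thing on the bench is moved by more than 15 mm (distance of any of spare, refblock, bottle, mouse from where it was at the start of the episode above 0.015 m).
It also fails if it takes over 72 s, if anything falls off the work surface, if the arm or the gripper's body presses on something with over 40 N, if the wrist force passes 120 N, or if a joint passes its speed limit or range.

## Working session

There is one attempt and no reset: what is moved stays moved. The work goes in short steps, each a Python script; the robot and the scene stay as the last script left them, time stands still between calls to the robot, and variables do not carry over. Pictures are saved under pics/ and viewed, and the job is handed in when it is done.

```bash
ls; mkdir -p pics; cat > h.py <<'E'
import numpy as np, cv2, pickle
from station import ctrl, effector, kin, imaging
def snap(n,tag):
    s=imaging.snapshot(n); cv2.imwrite(f'pics/{tag}.png',s['pixels'][:,:,::-1]); pickle.dump({k:s[k] for k in s},open(f'pics/{tag}.pkl','wb')); return s
E
python3 - <<'E'
from h import *
for n in ["scene","top","wrist"]:
    s=snap(n,n+'0'); print(n,s['camera_matrix'],s['k1'],np.round(s['pose'],3).tolist())
print(ctrl.get_t(),ctrl.get_eef_rot(),ctrl.get_wrist_force(),ctrl.get_grip_width())
E
```

```text
pics
scene [[477.60883057   0.         316.01751288]
 [  0.         477.60883057 201.72986647]
 [  0.           0.           1.        ]] 0.027047843286418873 [[-0.348, 0.792, -0.502, 1194.306], [0.937, 0.288, -0.196, 236.981], [-0.011, -0.539, -0.842, 1132.324], [0.0, 0.0, 0.0, 1.0]]
top [[416.30065526   0.         322.11766392]
 [  0.         416.30065526 201.31960549]
 [  0.           0.           1.        ]] -0.024037215414832017 [[-0.014, -0.992, 0.128, 453.512], [-1.0, 0.012, -0.014, -10.445], [0.013, -0.128, -0.992, 995.074], [0.0, 0.0, 0.0, 1.0]]
wrist [[290.74250044   0.         316.9359788 ]
 [  0.         290.74250044 197.75991253]
 [  0.           0.           1.        ]] 0.0069977828432814144 [[0.297, 0.913, 0.278, 116.245], [0.955, -0.284, -0.087, 619.512], [-0.001, 0.292, -0.957, 373.591], [0.0, 0.0, 0.0, 1.0]]
0.15 [-0.98476688  1.33797     0.98364361] [-0.0138461  -0.08232451 -0.86025675] 85.15691411795395
```

View pics/scene0.png

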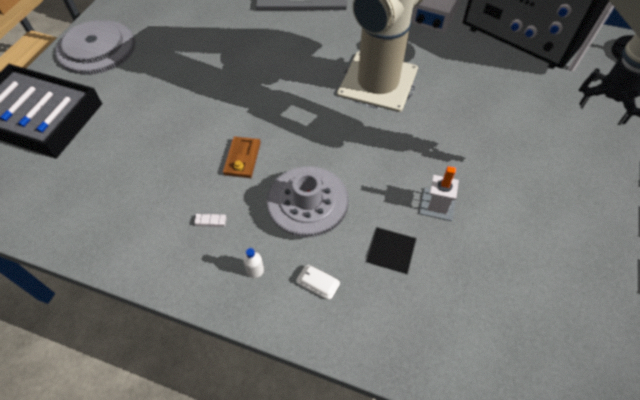

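View pics/top0.png

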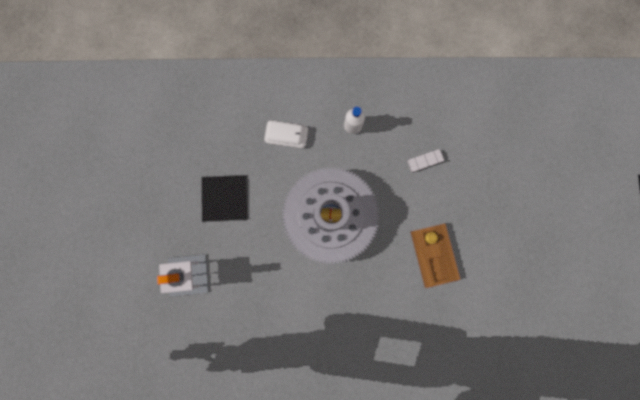

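View pics/wrist0.png

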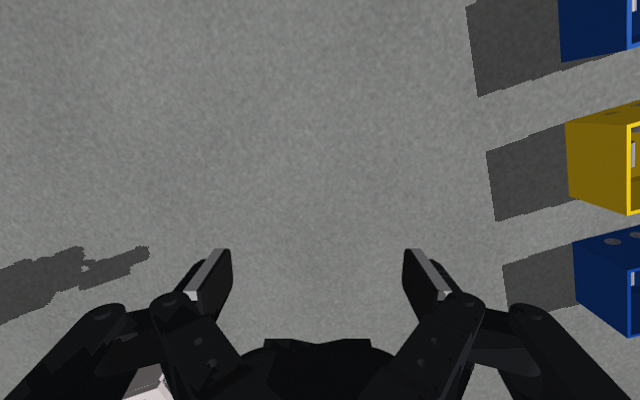

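```bash
cat >> h.py <<'E'
from scipy.spatial.transform import Rotation as R
def load(tag): return pickle.load(open(f'pics/{tag}.pkl','rb'))
def slopes(s,uv):
    K=s['camera_matrix']; k=s['k1']
    d=cv2.undistortPoints(np.asarray(uv,float).reshape(-1,1,2),K,np.array([k,0,0,0,0.]),None,None)
    return d.reshape(-1,2)
def onplane(s,uv,z):
    d=slopes(s,uv); d=np.c_[d,np.ones(len(d))]; P=s['pose']; w=d@P[:3,:3].T; o=P[:3,3]
    t=(z-o[2])/w[:,2]; return o+w*t[:,None]
def cloud(s):
    v,u=np.mgrid[0:400,0:640]; d=slopes(s,np.c_[u.ravel(),v.ravel()]); z=s['range_z'].ravel().astype(float)
    P=s['pose']; p=np.c_[d*z[:,None],z]@P[:3,:3].T+P[:3,3]; return p.reshape(400,640,3)
def project(s,p):
    P=s['pose']; c=(np.atleast_2d(p)-P[:3,3])@P[:3,:3]; a=c[:,:2]/c[:,2:]; r=(a**2).sum(1,keepdims=True)
    a=a*(1+s['k1']*r); K=s['camera_matrix']; return a*[K[0,0],K[1,1]]+[K[0,2],K[1,2]]
def down(yaw):
    """tool x down, jaw axis (tool z) horizontal along yaw"""
    x=np.array([0,0,-1.]); z=np.array([np.cos(yaw),np.sin(yaw),0]); y=np.cross(z,x)
    return R.from_matrix(np.c_[x,y,z]).as_rotvec()
E
python3 - <<'E'
from h import *
s=load('top0'); 
for n,uv,z in [('bore',(331,213),120),('stand',(174,278),90),('handletop',(163,279),160),('mat',(224,198),4),('tray',(436,255),18),('spare',(431,238),35),('bottle',(355,115),110),('mouse',(286,134),20),('ref',(426,160),16)]:
    print(n,np.round(onplane(s,[uv],z)[0]))
c=cloud(s); print(c[213,331],c[198,224])
w=load('wrist0'); T=R.from_rotvec(ctrl.get_eef_rot()).as_matrix(); print(T); 
P=w['pose']; print(T.T@(P[:3,3]-ctrl.get_tcp_pos()), T.T@P[:3,:3])
E
```

```text
bore [541. -42. 120.]
stand [408. 296.  90.]
handletop [410. 294. 160.]
mat [592. 210.   4.]
tray [ 449. -290.   18.]
spare [ 488. -275.   35.]
bottle [759. -99. 110.]
mouse [744.  60.  20.]
ref [ 677. -277.   16.]
[547.45527416 -43.95723537  54.85507047] [592.02880501 210.70481317   2.47356359]
[[-3.70145200e-04 -9.54805441e-01  2.97231278e-01]
 [-1.11247627e-03  2.97231508e-01  9.54804793e-01]
 [-9.99999313e-01  2.27536683e-05 -1.17221721e-03]]
[-142.87310289   73.11763359    1.3052041 ] [[-5.87239314e-04 -2.91665550e-01  9.56520184e-01]
 [-1.30452819e-04 -9.56520318e-01 -2.91665671e-01]
 [ 9.99999819e-01 -2.96058303e-04  5.23657742e-04]]
```

```bash
cat >> h.py <<'E'
OFF=np.array([-142.87,73.12,1.3])
def tcp_for_cam(cam,yaw):
    return np.asarray(cam,float)-R.from_rotvec(down(yaw)).as_matrix()@OFF
E
python3 - <<'E'
from h import *
Y=np.pi/2
for n,c in [('stand',(400,292,420)),('mat',(560,215,400)),('bore',(541,-42,370)),('tray',(449,-290,400))]:
    t=tcp_for_cam(c,Y); print(n,t,kin.ik(t,down(Y)) is not None)
    ctrl.move_pose(t,down(Y)); snap('wrist',n+'1'); print(ctrl.get_t())
E
```

```text
stand [473.12 290.7  277.13] True
1.7583
mat [633.12 213.7  257.13] True
2.55
bore [614.12 -43.3  227.13] True
3.6167
tray [ 522.12 -291.3   257.13] True
4.7
```

View pics/stand1.png

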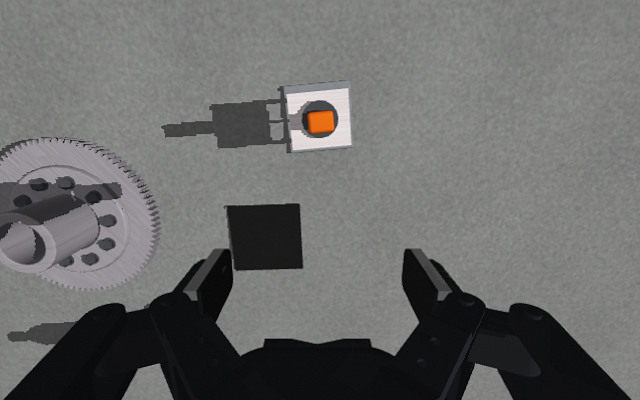

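View pics/mat1.png

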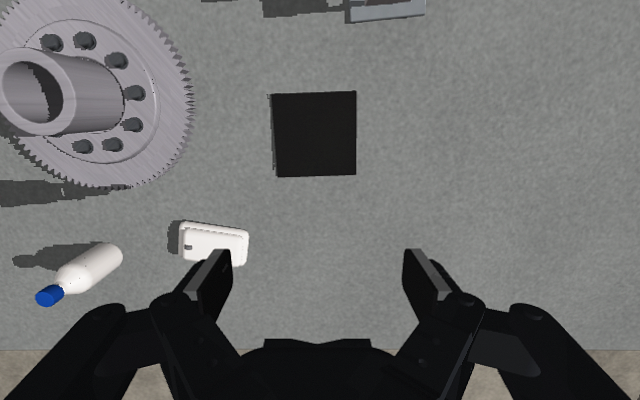

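View pics/bore1.png

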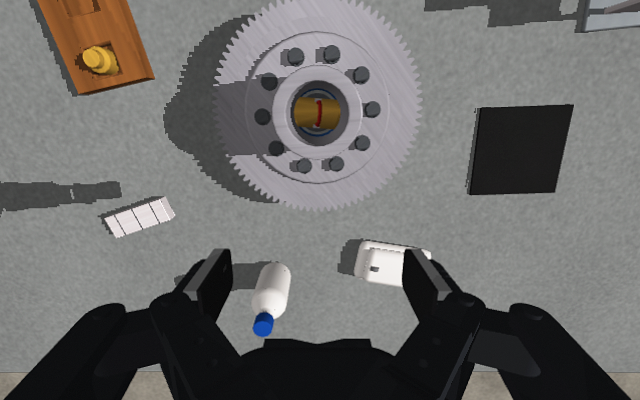

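View pics/tray1.png

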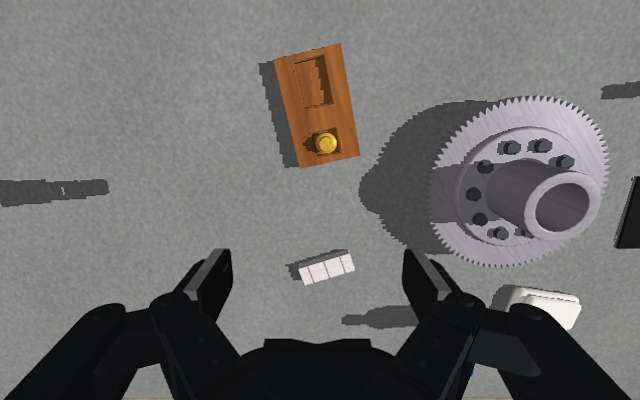

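```bash
python3 - <<'E'
from h import *
s=load('bore1'); im=s['pixels']; crop=im[60:165,265:370]; cv2.imwrite('pics/borez.png',cv2.resize(crop[:,:,::-1],None,fx=5,fy=5,interpolation=cv2.INTER_NEAREST))
c=cloud(s); I=im.astype(int)
red=(I[...,0]>80)&(I[...,1]<50)&(I[...,2]<50); red[:60]=0;red[170:]=0;red[:,:265]=0;red[:,370:]=0
v,u=np.nonzero(red); p=c[red]; print(len(p)); 
o=np.argsort(v)
for k in o[::3]: print(u[k],v[k],np.round(p[np.arange(len(p))==k][0],1))
s2=load('stand1'); cv2.imwrite('pics/standz.png',cv2.resize(s2['pixels'][70:165,270:370,::-1],None,fx=5,fy=5,interpolation=cv2.INTER_NEAREST))
E
```

```text
64
318 100 [533.6 -39.9  73.8]
318 101 [534.5 -39.9  74.6]
317 102 [535.5 -40.9  75.8]
318 103 [536.5 -39.9  79.4]
319 104 [537.4 -39.   82.2]
320 105 [538.3 -38.1  83.1]
320 106 [539.2 -38.1  83.3]
320 107 [540.1 -38.   82.5]
320 108 [541.  -38.1  85. ]
320 109 [541.9 -38.1  84.2]
320 110 [542.8 -38.1  86.1]
320 111 [543.7 -38.1  85. ]
320 112 [544.6 -38.1  85.6]
320 113 [545.5 -38.1  86.2]
318 115 [547.3 -39.9  86.4]
319 116 [548.2 -39.   85.5]
317 118 [550.1 -40.9  83.8]
318 119 [551.  -39.9  84.6]
317 121 [552.9 -40.9  81.7]
317 122 [553.9 -40.9  81.2]
316 123 [554.9 -41.8  78.4]
316 125 [557.  -41.8  74.2]
```

View pics/borez.png

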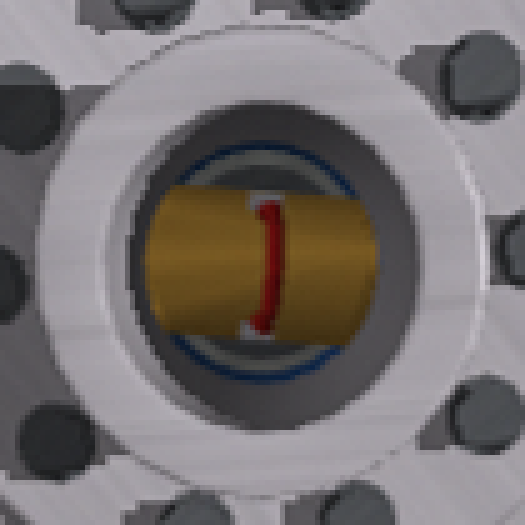

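View pics/standz.png

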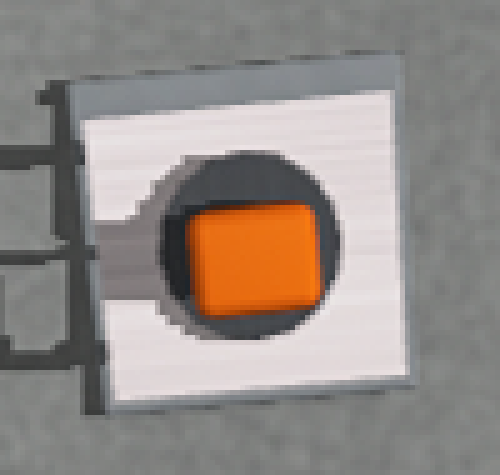

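```bash
python3 - <<'E'
from h import *
def rectw(s,mask,z,name):
    cs,_=cv2.findContours(mask.astype(np.uint8),cv2.RETR_EXTERNAL,cv2.CHAIN_APPROX_NONE); k=max(cs,key=cv2.contourArea)
    w=onplane(s,k.reshape(-1,2),z)[:,:2].astype(np.float32)
    r=cv2.minAreaRect(w); print(name,np.round(r[0],1),np.round(r[1],1),'ang',round(r[2],1)); return r
def box(m,u0,u1,v0,v1):
    o=np.zeros_like(m); o[v0:v1,u0:u1]=m[v0:v1,u0:u1]; return o
s=load('stand1'); I=s['pixels'].astype(int); c=cloud(s)
org=(I[...,0]>150)&(I[...,2]<70)&(I[...,1]<150)
print('org z',np.percentile(c[org][:,2],[5,50,95]))
rectw(s,org&(c[...,2]>155),165,'handle')
pl=box((c[...,2]>80)&(c[...,2]<100),270,370,70,165); print('plate z',np.median(c[pl][:,2])); rectw(s,pl,90,'plate')
rectw(s,box(I.min(2)>195,270,370,70,165),90,'platewhite')
rectw(s,box(I.max(2)<50,215,320,195,285),4,'mat(stand)')
s=load('mat1'); I=s['pixels'].astype(int);c=cloud(s); m=box(I.max(2)<50,250,380,80,190); rectw(s,m,4,'mat'); print(np.median(c[m][:,2]))
s=load('bore1'); I=s['pixels'].astype(int);c=cloud(s)
top=box((abs(c[...,2]-120)<4),260,375,50,175); print('hub z',np.median(c[top][:,2]))
cs,h=cv2.findContours(top.astype(np.uint8),cv2.RETR_CCOMP,cv2.CHAIN_APPROX_NONE)
for k in cs:
    if len(k)>60:
        w=onplane(s,k.reshape(-1,2),120)[:,:2].astype(np.float32); e=cv2.fitEllipse(w); print('hub',np.round(e[0],1),np.round(e[1],1))
br=box((I[...,0]>I[...,2]+50)&(I[...,1]>50),285,350,80,145); zz=np.median(c[br][:,2]); print('brass z',np.percentile(c[br][:,2],[10,50,90])); rectw(s,br,zz,'plugtop')
s=load('tray1'); I=s['pixels'].astype(int);c=cloud(s)
w=box((I[...,0]>I[...,2]+40),255,370,35,175); rectw(s,w,18,'tray'); 
pk=box((c[...,2]<14)&(c[...,2]>3)&w,285,345,50,125); print('pocket z',np.median(c[pk][:,2]),pk.sum()); rectw(s,pk,9,'pocket')
sp=box((c[...,2]>30),300,350,120,165); print('spare',c[sp].mean(0))
t=load('top0'); print
cv2.imwrite('pics/trayz.png',cv2.resize(s['pixels'][35:175,255:370,::-1],None,fx=4,fy=4,interpolation=cv2.INTER_NEAREST))
E
```

```text
org z [163.27847513 165.08159554 166.26041173]
handle [410.2 295.5] [16.9 20.6] ang 6.1
plate z 90.50222930495855
plate [411.1 294.6] [59.9 66. ] ang 5.2
platewhite [411.2 295. ] [59.5 65.6] ang 5.2
mat(stand) [592.4 212.2] [109.1 109.8] ang 1.9
mat [593.1 211.9] [108.8 108.8] ang 2.2
4.2321103327093965
hub z 120.21002685039747
hub [545.7 -41.4] [74.1 74.2]
hub [545.7 -41.5] [51.4 51.7]
brass z [53.42459378 54.49284271 55.52100305]
plugtop [544.1 -52.9] [27.9 24.1] ang 0.0
tray [ 450.4 -286.9] [136.3  82.2] ang 12.5
pocket z 9.369274746314545 1304
pocket [ 418.7 -294.3] [54.5 35.4] ang 12.4
spare [ 489.42842202 -278.65830225   48.03875851]
```

View pics/trayz.png

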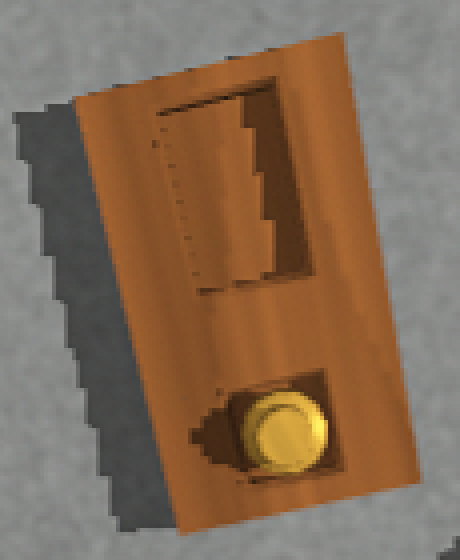

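```bash
python3 - <<'E'
from h import *
s=load('bore1'); I=s['pixels'].astype(int);c=cloud(s)
b=np.zeros((400,640),bool); b[80:145,285:350]=((I[...,0]>I[...,2]+40))[80:145,285:350]
b=cv2.morphologyEx(b.astype(np.uint8),cv2.MORPH_CLOSE,np.ones((5,5)))
cs,_=cv2.findContours(b,cv2.RETR_EXTERNAL,cv2.CHAIN_APPROX_NONE);k=max(cs,key=cv2.contourArea).reshape(-1,2)
w=onplane(s,k,54)[:,:2].astype(np.float32); print(cv2.minAreaRect(w))
# flats lines
mid=abs(w[:,1]+41.5)<17
for sgn in (1,-1):
    q=w[mid&(sgn*(w[:,0]-545.7)>8)]; print(sgn,np.polyfit(q[:,1],q[:,0],1), q[:,0].mean())
print(w[:,1].min(),w[:,1].max())
Y=np.pi/2
for name,p in [('stand',(410.5,295,108)),('bore',(545.7,-41.5,160)),('mat',(593,212,160))]:
  for y in [5.2,185.2,95.2,-84.8]:
    q=kin.ik(p,down(np.radians(y))); print(name,y,None if q is None else np.round(q,2))
E
```

```text
((545.6567993164062, -41.256629943847656), (47.515289306640625, 29.064462661743164), 85.88944244384766)
1 [7.84333208e-02 5.62685537e+02] 559.4434
-1 [7.75082151e-02 5.35041406e+02] 531.797
-64.9423 -17.74524
stand 5.2 [0.6  0.44 1.97 0.   0.73 0.51]
stand 185.2 None
stand 95.2 [ 0.6   0.44  1.97 -0.    0.73 -1.06]
stand -84.8 [0.6  0.44 1.97 0.   0.73 2.08]
bore 5.2 [-0.1   0.41  1.85 -0.    0.88 -0.19]
bore 185.2 None
bore 95.2 [-0.1   0.41  1.85 -0.    0.88 -1.76]
bore -84.8 [-0.1   0.41  1.85  0.    0.88  1.38]
mat 5.2 [0.32 0.51 1.67 0.   0.96 0.23]
mat 185.2 None
mat 95.2 [ 0.32  0.51  1.67 -0.    0.96 -1.34]
mat -84.8 [0.32 0.51 1.67 0.   0.96 1.8 ]
```

```bash
python3 - <<'E'
from h import *
yaw=np.radians(95.5); x,y=410.3,295.4
ctrl.move_pose([x,y,215],down(yaw)); print(ctrl.get_t())
ctrl.line_to([x,y,108],v=150)
effector.grab(60); print(ctrl.get_grip_width(),ctrl.get_tcp_pos(),ctrl.get_t(),ctrl.get_wrist_force())
r=ctrl.line_to([x,y,225],v=120); print(ctrl.get_wrist_force(),ctrl.get_t(),ctrl.get_grip_width())
snap('wrist','held1'); snap('scene','sheld1')
E
```

```text
6.8417
21.540790364456534 [410.45298285 295.51445114 108.40583685] 8.3083 [-0.13566585 -0.86750574  6.4002145 ]
[-0.0061966  -0.06534016 -1.98196114] 9.4333 21.510418667440213
```

View pics/held1.png

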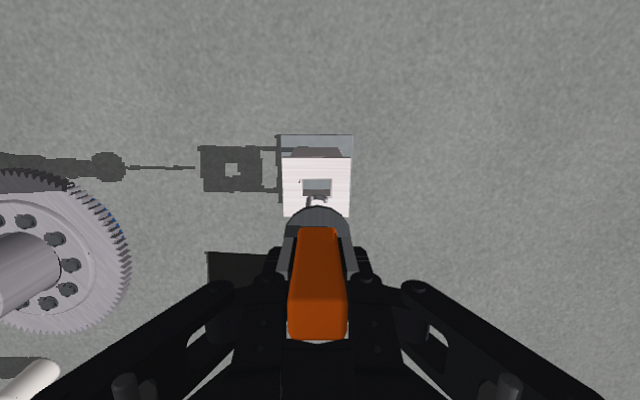

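```bash
python3 - <<'E'
from h import *
s=load('held1'); cv2.imwrite('pics/heldz.png',cv2.resize(s['pixels'][165:225,270:370,::-1],None,fx=8,fy=8,interpolation=cv2.INTER_NEAREST))
c=cloud(s)
for v in range(190,212,2): print(v,[ (u,int(c[v,u,2]),int(c[v,u,1])) for u in range(304,334,2)])
T=R.from_rotvec(ctrl.get_eef_rot()).as_matrix();t=np.array(ctrl.get_tcp_pos())
for n,dz in [(-7,0),(0,0),(7,0),(7,11),(-7,40)]: print(n,dz,project(s,t+T@[96-dz,0,n]))
E
```

```text
190 [(304, 13, 282), (306, 13, 284), (308, 12, 287), (310, 11, 289), (312, 11, 292), (314, 11, 294), (316, 12, 297), (318, 12, 299), (320, 13, 302), (322, 367, 288), (324, 10, 307), (326, 13, 309), (328, 11, 312), (330, 89, 309), (332, 89, 311)]
192 [(304, 21, 282), (306, 20, 284), (308, 21, 287), (310, 20, 289), (312, 20, 292), (314, 22, 294), (316, 19, 297), (318, 20, 299), (320, 20, 302), (322, 20, 304), (324, 20, 307), (326, 19, 309), (328, 21, 311), (330, 88, 309), (332, 91, 311)]
194 [(304, 84, 283), (306, 82, 285), (308, 82, 287), (310, 82, 289), (312, 82, 291), (314, 82, 293), (316, 125, 294), (318, 83, 297), (320, 83, 299), (322, 82, 302), (324, 82, 304), (326, 82, 306), (328, 82, 308), (330, 89, 309), (332, 90, 311)]
196 [(304, 89, 284), (306, 88, 286), (308, 130, 288), (310, 131, 289), (312, 129, 291), (314, 129, 293), (316, 127, 295), (318, 127, 296), (320, 129, 298), (322, 131, 299), (324, 131, 301), (326, 88, 305), (328, 89, 307), (330, 89, 309), (332, 90, 311)]
198 [(304, 89, 284), (306, 135, 286), (308, 139, 288), (310, 134, 289), (312, 131, 291), (314, 129, 293), (31
[... 1143 characters left out ...]
, 312)]
208 [(304, 209, 286), (306, 209, 287), (308, 210, 289), (310, 211, 290), (312, 211, 291), (314, 211, 292), (316, 210, 293), (318, 210, 294), (320, 211, 295), (322, 210, 296), (324, 211, 298), (326, 211, 299), (328, 210, 300), (330, 209, 301), (332, 89, 313)]
210 [(304, 212, 286), (306, 211, 288), (308, 210, 289), (310, 210, 290), (312, 211, 291), (314, 211, 292), (316, 211, 293), (318, 211, 294), (320, 211, 295), (322, 212, 297), (324, 211, 298), (326, 210, 299), (328, 211, 300), (330, 209, 301), (332, 210, 302)]
-7 0 [[307.68324454 197.43377396]]
0 0 [[315.82726511 197.42996652]]
7 0 [[323.97067546 197.42615575]]
7 11 [[324.29769895 201.3160147 ]]
-7 40 [[306.08428986 213.43514212]]
```

View pics/heldz.png

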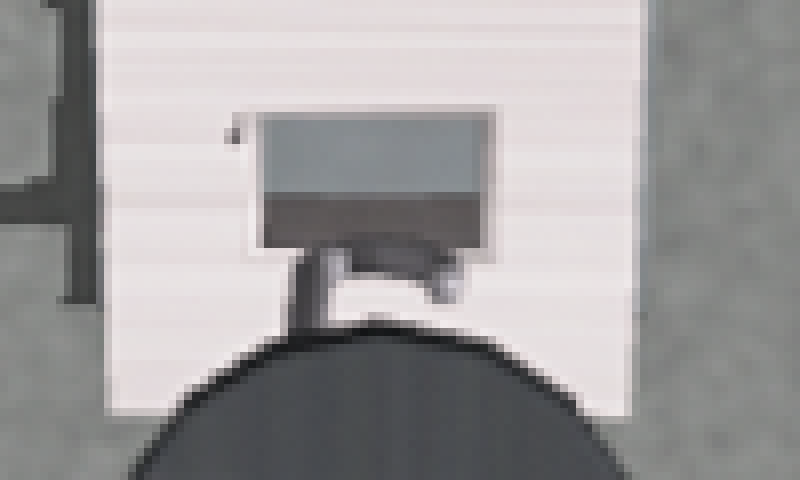

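```bash
cat >> h.py <<'E'
PY=np.radians(85.5); E=np.array([np.cos(PY),np.sin(PY)]); C=np.array([545.7,-41.4]); DZ=98.4
def at(s,bend,c=C): return np.r_[np.asarray(c)+s*E, bend+DZ]
E
python3 - <<'E'
from h import *
ctrl.move_pose(at(-12,140),down(PY)); print(ctrl.get_t(),ctrl.get_tcp_pos(),at(-12,140))
print(ctrl.line_to(at(-12,126),v=80)); s=snap('wrist','pre1'); 
cv2.imwrite('pics/prez.png',cv2.resize(s['pixels'][140:260,240:400,::-1],None,fx=5,fy=5,interpolation=cv2.INTER_NEAREST))
E
```

```text
10.9333 [544.58726099 -52.50932848 238.23203728] [544.75849085 -53.363008   238.4       ]
False
```

View pics/prez.png

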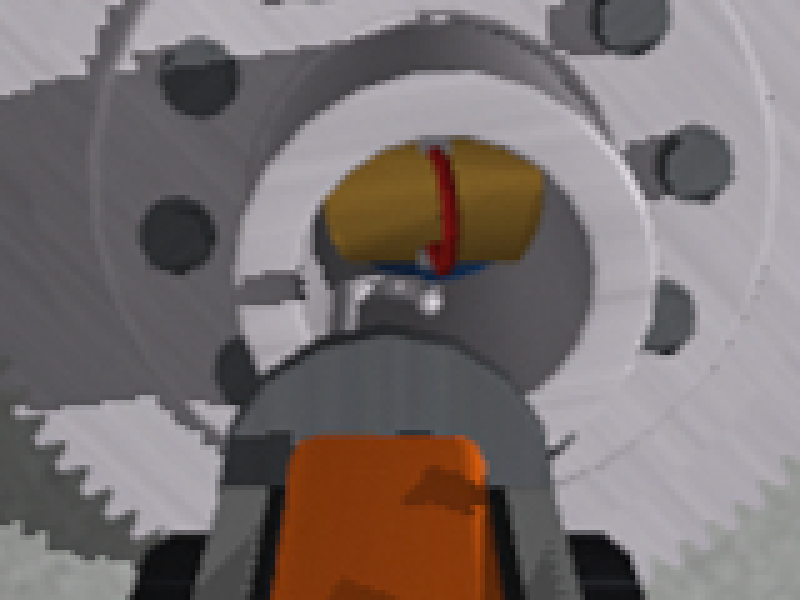

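```bash
python3 - <<'E'
from h import *
def rep(n): print(n,np.round(ctrl.get_tcp_pos(),1),np.round(ctrl.get_wrist_force(),2),round(ctrl.get_t(),2))
rep('0')
h=ctrl.line_to(at(-12,64),v=50,contact_N=3); rep(h)
if not h:
    h=ctrl.line_to(at(3.4,64),v=25,contact_N=3); rep(h)
    s=snap('wrist','eng1')
    cv2.imwrite('pics/engz.png',cv2.resize(s['pixels'][140:260,240:400,::-1],None,fx=5,fy=5,interpolation=cv2.INTER_NEAREST))
E
```

```text
0 [544.6 -52.7 224.1] [ 0.45 -0.36 -0.63] 11.31
False [545.  -53.4 162.7] [-0.32  0.19 -1.72] 12.7
False [546.  -38.  162.4] [ 0.01 -0.01 -0.71] 13.47
```

View pics/engz.png

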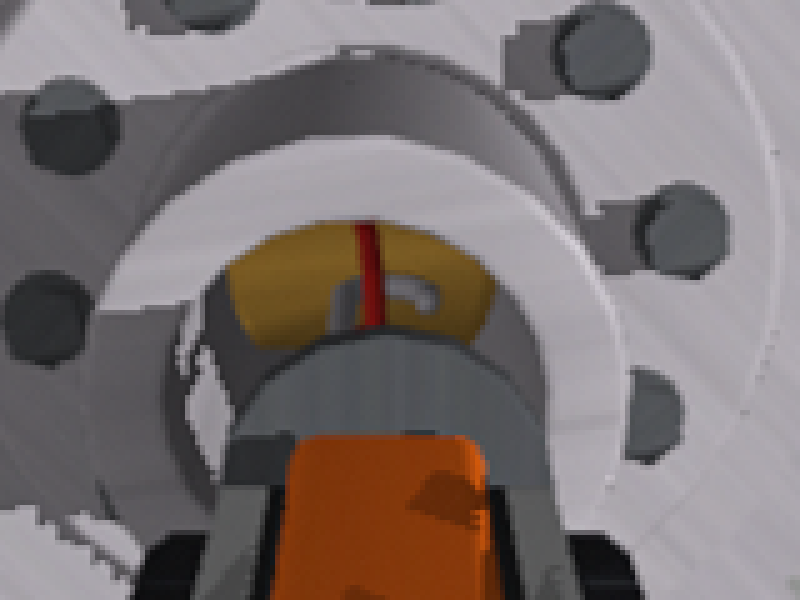

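```bash
python3 - <<'E'
from h import *
def rep(n): print(n,np.round(ctrl.get_tcp_pos(),1),np.round(ctrl.get_wrist_force(),2),round(ctrl.get_t(),2))
h=ctrl.line_to(at(-3,64),v=25,contact_N=4); rep(h)
h=ctrl.line_to(at(0,75),v=30,contact_N=4); rep(h)
h=ctrl.line_to(at(0,95),v=20); rep('lift')
h=ctrl.line_to(at(0,130),v=60,contact_N=8); rep(h)
if not h:
    h=ctrl.line_to(at(0,210),v=80,contact_N=10); rep(h)
snap('wrist','lift1'); snap('scene','slift1')
E
```

```text
False [545.5 -44.7 162.4] [-0.17  0.11 -2.68] 13.93
False [545.8 -41.3 173.6] [-1.11 -0.49 -1.83] 14.46
lift [545.6 -41.4 193.3] [-0.62  0.17 -2.96] 15.61
False [545.5 -41.4 228.4] [ 0.96 -0.31 -4.36] 16.34
False [545.3 -41.4 307.7] [ 0.24  0.5  -4.64] 17.49
```

View pics/lift1.png

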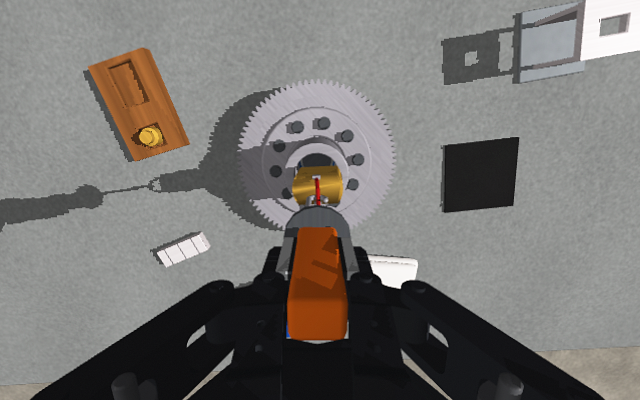

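View pics/slift1.png

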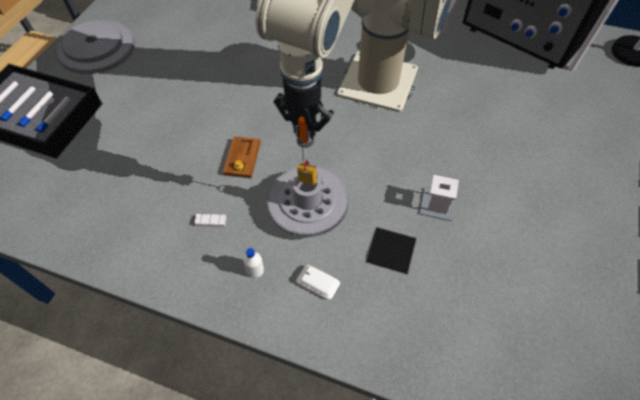

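```bash
python3 - <<'E'
from h import *
def rep(n): print(n,np.round(ctrl.get_tcp_pos(),1),np.round(ctrl.get_wrist_force(),2),round(ctrl.get_t(),2))
M=np.array([593.,212.])
ctrl.line_to(at(0,205,M),v=90); rep('over')
ctrl.line_to(at(0,95,M),v=70); ctrl.wait(0.5);rep('low')
s=snap('wrist','low1'); snap('scene','slow1'); snap('top','tlow1')
cv2.imwrite('pics/lowz.png',cv2.resize(s['pixels'][120:260,220:420,::-1],None,fx=4,fy=4,interpolation=cv2.INTER_NEAREST))
t=load('slow1'); cv2.imwrite('pics/slowz.png',cv2.resize(t['pixels'][170:280,340:450,::-1],None,fx=5,fy=5,interpolation=cv2.INTER_NEAREST))
E
```

```text
over [593.  211.8 303.4] [ 0.3   0.23 -3.84] 20.61
low [593.  212.  193.4] [-0.39 -0.04 -4.33] 22.83
```

View pics/lowz.png

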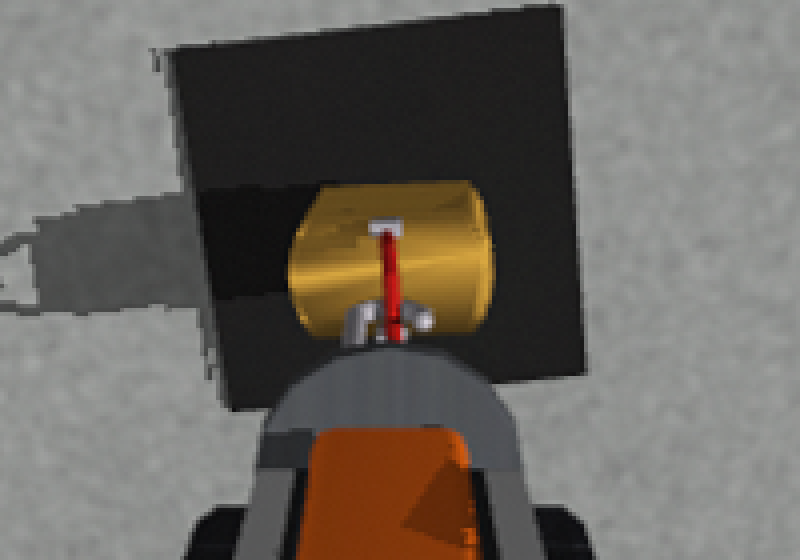

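View pics/slowz.png

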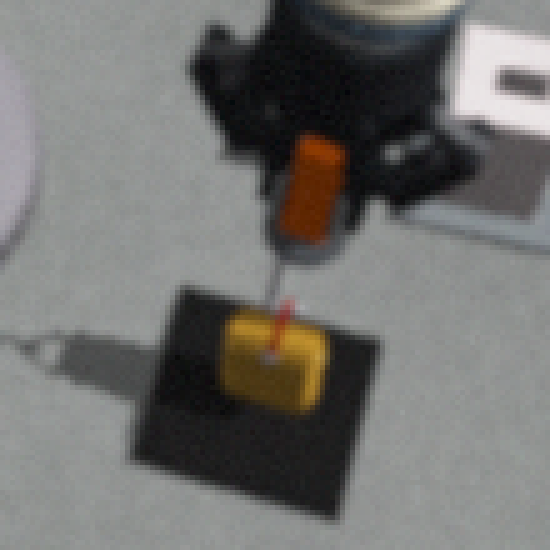

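```bash
python3 - <<'E'
from h import *
def rep(n): print(n,np.round(ctrl.get_tcp_pos(),1),np.round(ctrl.get_wrist_force(),2),round(ctrl.get_t(),2))
M=np.array([593.,212.])
ctrl.line_to(at(0,76,M),v=30); rep('76')
for b in (73,70.5,68):
    ctrl.line_to(at(0,b,M),v=12); rep(b)
s=snap('wrist','set1'); t=snap('scene','sset1')
cv2.imwrite('pics/setz.png',cv2.resize(s['pixels'][120:260,220:420,::-1],None,fx=4,fy=4,interpolation=cv2.INTER_NEAREST))
cv2.imwrite('pics/ssetz.png',cv2.resize(t['pixels'][170:280,340:450,::-1],None,fx=5,fy=5,interpolation=cv2.INTER_NEAREST))
E
```

```text
76 [593.1 212.  174.5] [ 0.56  0.31 -4.44] 23.77
73 [593.  212.  171.4] [-0.04  0.43 -3.2 ] 24.17
70.5 [593.1 212.1 169. ] [-0.35 -0.49 -1.95] 24.52
68 [593.  212.  166.3] [ 0.86  0.78 -1.71] 24.88
```

View pics/setz.png

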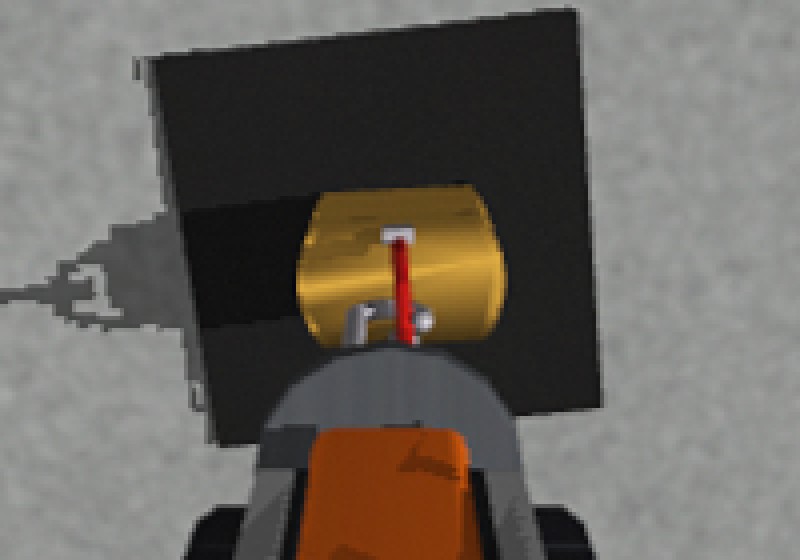

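View pics/ssetz.png

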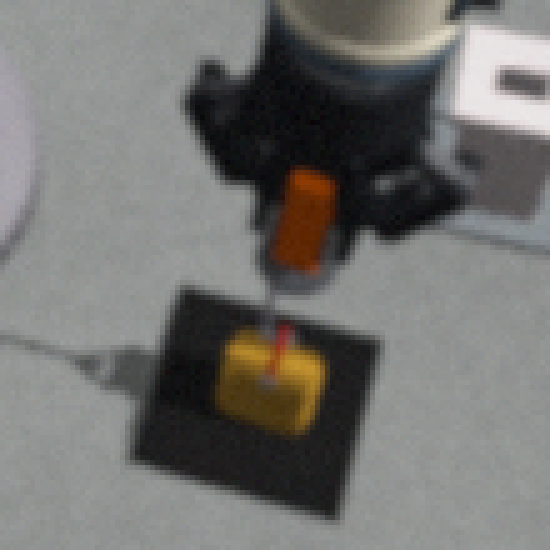

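```bash
python3 - <<'E'
from h import *
def rep(n): print(n,np.round(ctrl.get_tcp_pos(),1),np.round(ctrl.get_wrist_force(),2),round(ctrl.get_t(),2))
M=np.array([593.,212.])
ctrl.line_to(at(0,59,M),v=25); rep('59')
h=ctrl.line_to(at(-15,59,M),v=30,contact_N=3); rep(h)
s=snap('wrist','off1')
cv2.imwrite('pics/offz.png',cv2.resize(s['pixels'][120:260,220:420,::-1],None,fx=4,fy=4,interpolation=cv2.INTER_NEAREST))
E
```

```text
59 [592.9 211.9 157.2] [ 0.06  0.41 -1.68] 25.49
False [591.9 196.9 157.5] [ 0.22 -0.06 -2.2 ] 26.14
```

View pics/offz.png

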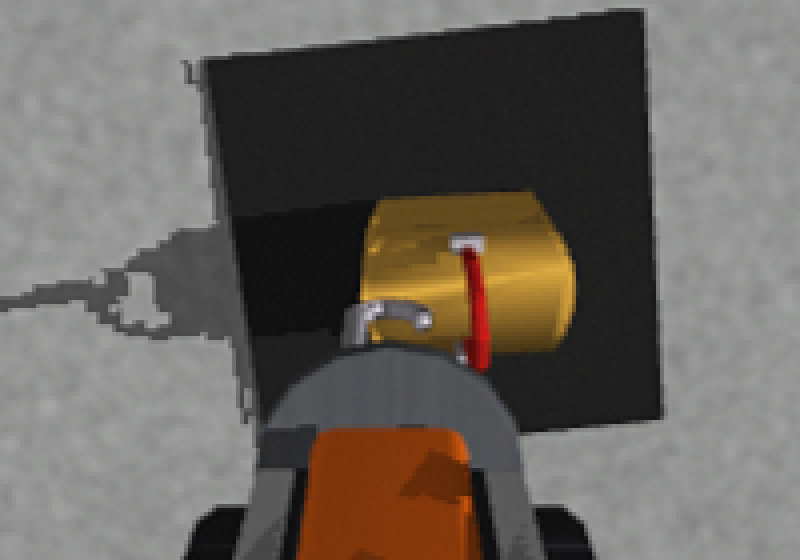

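```bash
python3 - <<'E'
from h import *
def rep(n): print(n,np.round(ctrl.get_tcp_pos(),1),np.round(ctrl.get_wrist_force(),2),round(ctrl.get_t(),2))
M=np.array([593.,212.]); yaw=np.radians(95.4); x,y=410.6,295.2
ctrl.line_to(at(-15,135,M),v=120); rep('up')
ctrl.move_pose([x,y,227],down(yaw)); ctrl.wait(0.3); rep('stand')
snap('wrist','back1')
ctrl.line_to([x,y,190],v=80); s=snap('wrist','back2')
cv2.imwrite('pics/backz.png',cv2.resize(s['pixels'][140:260,240:400,::-1],None,fx=5,fy=5,interpolation=cv2.INTER_NEAREST))
E
```

```text
up [591.3 196.9 232.8] [ 0.51  0.64 -1.03] 26.98
stand [411.5 294.8 226.9] [-0.03 -0.05 -1.64] 28.11
```

View pics/backz.png

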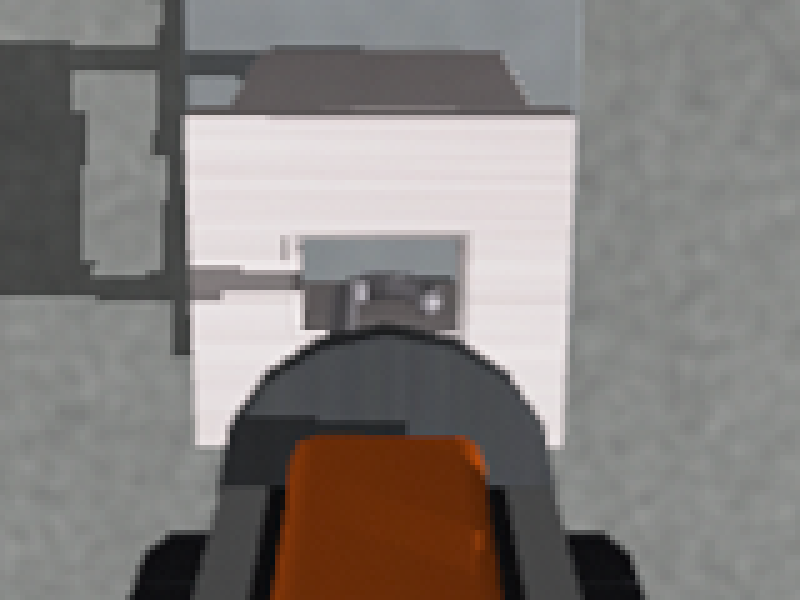

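View pics/back1.png

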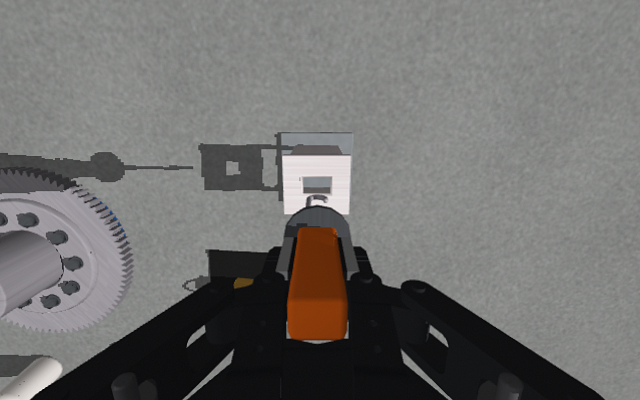

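```bash
python3 - <<'E'
from h import *
def rep(n): print(n,np.round(ctrl.get_tcp_pos(),1),np.round(ctrl.get_wrist_force(),2),round(ctrl.get_t(),2))
x,y=410.6,295.2
h=ctrl.line_to([x,y,113],v=90,contact_N=5); rep(h)
if not h or ctrl.get_tcp_pos()[2]<116:
    h=ctrl.line_to([x,y,107.5],v=12,contact_N=3); rep(h)
    effector.let_go(); rep('open')
    ctrl.line_to([x,y,215],v=150); rep('up')
    ctrl.move_pose(tcp_for_cam((560,205,390),np.radians(90)),down(np.radians(90))); rep('view')
    s=snap('wrist','mat2'); snap('scene','s2')
E
```

```text
False [411.  295.5 113.4] [ 0.36 -0.38 -1.77] 29.83
True [410.7 295.3 108.4] [-1.03 -1.16  5.32] 30.27
open [410.1 294.9 107.7] [-0.91  0.81  1.05] 30.91
up [410.1 294.9 214.3] [-0.47 -0.62  0.14] 31.77
view [631.7 204.1 246.1] [-0.36  0.59  0.27] 32.73
```

View pics/mat2.png

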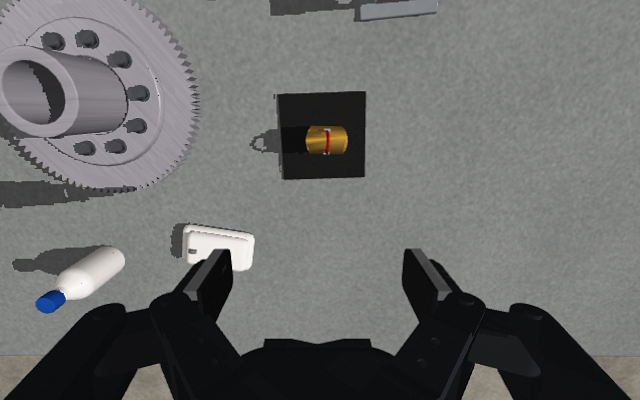

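View pics/s2.png

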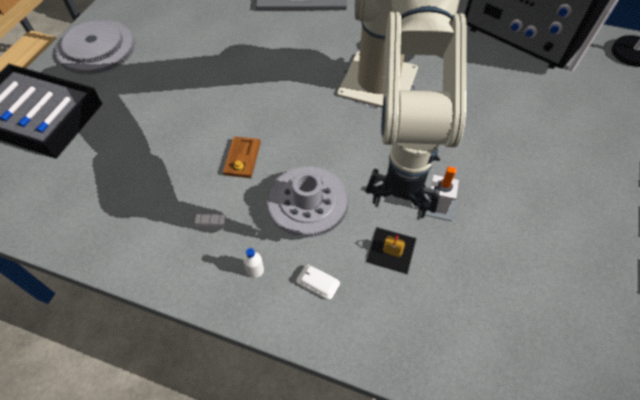

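```bash
cat > plug.py <<'E'
from h import *
s=load('mat2'); I=s['pixels'].astype(int);c=cloud(s)
b=((I[...,0]>I[...,2]+40)); b[:90]=0;b[185:]=0;b[:,:270]=0;b[:,370:]=0
b2=b&(abs(c[...,2]-46)<4)
print('topz',np.median(c[b2][:,2]))
m=cv2.morphologyEx(b2.astype(np.uint8),cv2.MORPH_CLOSE,np.ones((5,5)))
cs,_=cv2.findContours(m,cv2.RETR_EXTERNAL,cv2.CHAIN_APPROX_NONE);k=max(cs,key=cv2.contourArea).reshape(-1,2)
w=onplane(s,k,46)[:,:2].astype(np.float32); r=cv2.minAreaRect(w); print(r)
cx,cy=r[0]
for sg in (1,-1):
    q=w[(abs(w[:,1]-cy)<14)&(sg*(w[:,0]-cx)>8)]; print(sg,np.polyfit(q[:,1],q[:,0],1),q[:,0].mean())
red=b&(I[...,0]>110)&(I[...,1]<60); print('bail',np.round(c[red].mean(0),1),c[red].max(0))
for y in [-4.5,175.5]:
    for p in [(593,211,20),(593,211,150)]: q=kin.ik(p,down(np.radians(y))); print(y,None if q is None else np.round(q,2))
for y in [102.4,-77.6]:
    for p in [(418.7,-294.3,20),(418.7,-294.3,150)]: q=kin.ik(p,down(np.radians(y))); print(y,None if q is None else np.round(q,2))
E
python3 plug.py
```

```text
topz 46.16657906193899
((593.050048828125, 215.41464233398438), (48.080894470214844, 29.361085891723633), 87.28791046142578)
1 [4.85798088e-02 5.95687462e+02] 606.1401
-1 [9.56055740e-02 5.59578465e+02] 580.1604
bail [593.6 216.9  72.4] [604.33677671 219.37296479  79.19772797]
-4.5 [ 0.32  0.72  1.71 -0.    0.72  0.4 ]
-4.5 [0.32 0.53 1.67 0.   0.94 0.4 ]
175.5 None
175.5 None
102.4 [-0.64  0.61  1.98 -0.    0.55 -2.42]
102.4 [-0.64  0.38  1.94 -0.    0.83 -2.42]
-77.6 [-0.64  0.61  1.98 -0.    0.55  0.72]
-77.6 [-0.64  0.38  1.94 -0.    0.83  0.72]
```

```bash
python3 - <<'E'
from h import *
def rep(n): print(n,np.round(ctrl.get_tcp_pos(),1),np.round(ctrl.get_wrist_force(),2),round(ctrl.get_t(),2),round(ctrl.get_grip_width(),1))
x,y=593.1,215.2; yw=np.radians(-3.8)
ctrl.move_pose([x,y,130],down(yw)); rep('pre')
h=ctrl.line_to([x,y,17],v=100,contact_N=8); rep(h)
if not h:
    effector.grab(50); rep('grab')
    ctrl.line_to([x,y,45],v=60); ctrl.wait(0.2); rep('lift')
    snap('wrist','g1'); 
E
```

```text
pre [593.2 215.5 130.4] [-1.06 -0.44  0.18] 34.32 85.8
False [593.7 215.4  17.7] [-0.45 -0.49  1.13] 35.6 85.7
grab [593.4 215.3  17.4] [-0.08  0.29  4.29] 36.15 29.5
lift [592.8 215.1  44.6] [ 0.16 -0.33 -2.57] 36.97 29.2
```

View pics/g1.png

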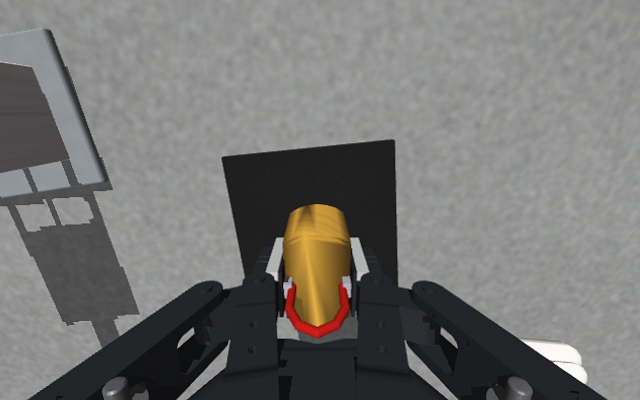

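```bash
python3 - <<'E'
from h import *
s=load('g1'); T=R.from_rotvec(ctrl.get_eef_rot()).as_matrix();t=np.array(ctrl.get_tcp_pos())
for n,p in [('footend',(13.4,24.5,0)),('topend',(-28.6,24.5,0)),('hinge+',(-31.1,0,11)),('hinge-',(-31.1,0,-11)),('crown',(-59.1,0,0))]: print(n,project(s,t+T@np.array(p)))
cv2.imwrite('pics/gz.png',cv2.resize(s['pixels'][190:350,240:400,::-1],None,fx=3.7,fy=3.7,interpolation=cv2.INTER_NEAREST))
c=cloud(s); I=s['pixels'].astype(int); b=(I[...,0]>I[...,2]+60)&(I[...,1]>60); b[:195]=0;b[300:]=0;b[:,:270]=0;b[:,370:]=0
q=(c[b]-t)@T; print('tooly max',np.percentile(q[:,1],[90,98,100]))
for v in range(204,300,6): print(v,np.round((c[v,316]-t)@T,1))
E
```

```text
footend [[314.08004298 203.50955696]]
topend [[313.06289728 234.03849909]]
hinge+ [[338.00664706 287.2135471 ]]
hinge- [[288.4039225 287.1929353]]
crown [[312.14636541 333.98343348]]
tooly max [24.60251133 25.1652213  75.59376012]
204 [10.9 25.   1.1]
210 [-0.3 25.4  1.1]
216 [-8.3 25.1  1.2]
222 [-15.5  24.8   1.2]
228 [-22.8  24.8   1.2]
234 [-27.2  23.9   1.2]
240 [-27.8  21.4   1.2]
246 [-28.9  19.    1.3]
252 [-28.1  15.8   1.2]
258 [-29.2  13.4   1.2]
264 [-29.4  10.6   1.2]
270 [-29.1   7.4   1.2]
276 [-29.7   4.8   1.2]
282 [-27.8   0.5   1.2]
288 [-28.7  -2.1   1.2]
294 [-29.1  -4.9   1.2]
```

View pics/gz.png

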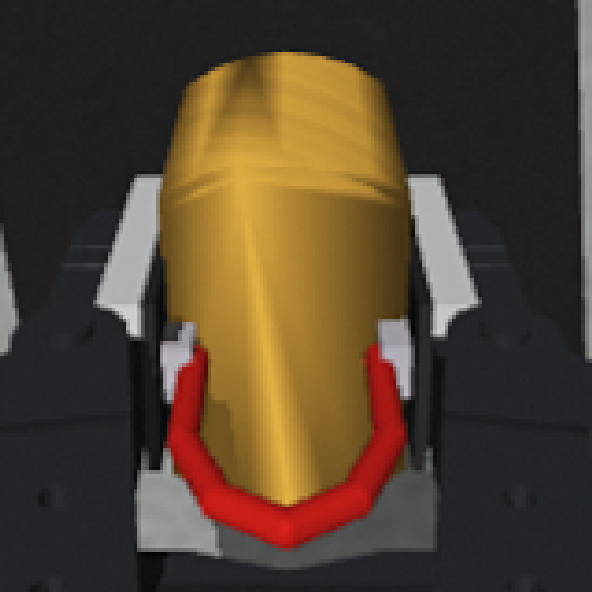

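```bash
python3 - <<'E'
from h import *
def rep(n): print(n,np.round(ctrl.get_tcp_pos(),1),np.round(ctrl.get_wrist_force(),2),round(ctrl.get_t(),2),round(ctrl.get_grip_width(),1))
yw=np.radians(-77.6); p=np.array([418.7,-294.3])
ctrl.line_to([593,215,200],v=150); rep('up')
ctrl.move_pose([p[0],p[1],200],down(yw)); rep('over')
ctrl.line_to([p[0],p[1],110],v=100); ctrl.wait(0.3); rep('110')
a=np.array(ctrl.get_tcp_pos()); s=snap('wrist','p110'); print(a,ctrl.get_tcp_pos())
snap('top','tp110')
E
```

```text
up [592.3 214.8 198.9] [-0.1  -0.47 -2.75] 38.2 29.0
over [ 419.3 -293.8  200. ] [ 0.56 -0.26 -2.89] 40.14 29.1
110 [ 418.9 -294.5  110.4] [-0.08 -0.78 -3.54] 41.49 29.2
[ 418.89331883 -294.4557505   110.41822949] [ 418.83784354 -294.40393571  110.32504883]
```

View pics/p110.png

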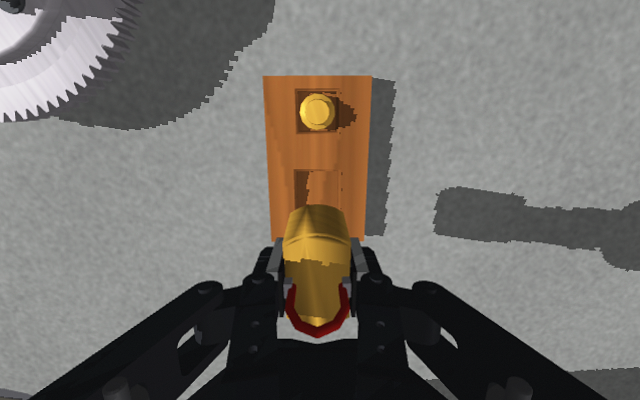

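```bash
python3 - <<'E'
from h import *
s=load('p110'); T=R.from_rotvec(ctrl.get_eef_rot()).as_matrix();t=np.array([418.87,-294.43,110.37])
I=s['pixels'].astype(int);c=cloud(s); q=(c-t)@T
wood=(abs(c[...,2]-18)<4)&(I[...,0]>I[...,2]+40)
for v in range(85,205,12):
    u=np.nonzero(wood[v,240:400])[0]+240
    a=onplane(s,[[u[0]-.5,v],[u[-1]+.5,v]],18); a=(a-t)@T; print('wood',v,np.round(a[:,1:],1).tolist())
for u in (275,285,350,360):
    v=np.nonzero(wood[:150,u])[0]; a=(onplane(s,[[u,v[0]-.5]],18)-t)@T; print('end',u,np.round(a[0,1:],1))
# pocket edges: floor z
pk=(abs(c[...,2]-9)<4)&(I[...,0]>I[...,2]+15); 
for v in range(166,206,4):
    u=np.nonzero(pk[v,280:360])[0]+280
    if len(u): 
        a=(onplane(s,[[u[0]-.5,v],[u[-1]+.5,v]],9)-t)@T; print('pk',v,u[0],u[-1],np.round(a[:,1:],1).tolist())
br=(I[...,0]>I[...,2]+60)&(q[...,0]<15)&(q[...,0]>-32)&(abs(q[...,1])<30)&(abs(q[...,2])<25)
for v in range(208,282,8):
    u=np.nonzero(br[v])[0]; 
    if len(u): print('plug',v,u[0],u[-1],np.round(q[v,u[0]],1),np.round(q[v,u[-1]],1))
print('plug y', np.percentile(q[br][:,1],[95,98,99.5]))
cv2.imwrite('pics/pz.png',cv2.resize(s['pixels'][65:225,240:400,::-1],None,fx=3.7,fy=3.7,interpolation=cv2.INTER_NEAREST))
E
```

```text
wood 85 [[93.7, -41.8], [93.7, 40.6]]
wood 97 [[85.1, -42.3], [85.1, 40.3]]
wood 109 [[76.4, -42.0], [76.3, 40.0]]
wood 121 [[67.4, -41.7], [67.4, 39.7]]
wood 133 [[58.2, -42.2], [58.2, 40.2]]
wood 145 [[48.8, -41.9], [48.8, 39.9]]
wood 157 [[39.1, -41.6], [39.1, 40.4]]
wood 169 [[29.2, -42.1], [29.2, 40.1]]
wood 181 [[19.1, -41.8], [19.1, 39.7]]
wood 193 [[8.7, -41.5], [8.7, 40.2]]
end 275 [100.3 -32.1]
end 285 [100.3 -24.6]
end 350 [101.   24.1]
end 360 [101.   31.6]
pk 174 296 337 [[23.1, -19.1], [23.1, 17.0]]
pk 178 296 337 [[19.6, -19.1], [19.6, 17.0]]
pk 182 297 337 [[16.0, -18.4], [16.0, 17.1]]
pk 186 297 337 [[12.4, -18.4], [12.4, 17.2]]
pk 190 297 336 [[8.8, -18.5], [8.8, 16.4]]
pk 194 297 336 [[5.2, -18.6], [5.2, 16.5]]
pk 198 297 336 [[1.5, -18.7], [1.5, 16.5]]
pk 202 297 336 [[-2.2, -18.7], [-2.2, 16.6]]
plug 208 297 336 [ 11.5  23.3 -11.8] [10.9 23.5 10.1]
plug 216 289 343 [  5.5  20.7 -15.8] [ 3.5 21.5 13.4]
plug 224 287 345 [ -6.   20.7 -15.8] [-7.7 21.4 13.5]
plug 232 285 347 [-16.4  20.9 -15.7] [-17.4  21.4  13.5]
plug 240 275 349 [ -8.   12.8 -21.9] [-25.8  21.2  13.6]
plug 248 282 349 [-28.1  18.5 -15.8] [-27.1  18.   13.6]
plug 256 283 349 [-28.1  14.6 -15.5] [-26.7  13.9  13.7]
plug 264 291 349 [-28.5  10.9 -12. ] [-27.6  10.4  13.7]
plug 272 291 348 [-28.6   6.9 -12.1] [-28.4   6.8  13.3]
plug 280 294 340 [-30.    3.8 -10.8] [-29.5   3.4   9.8]
plug y [25.49128338 25.87100248 26.14570395]
```

View pics/pz.png

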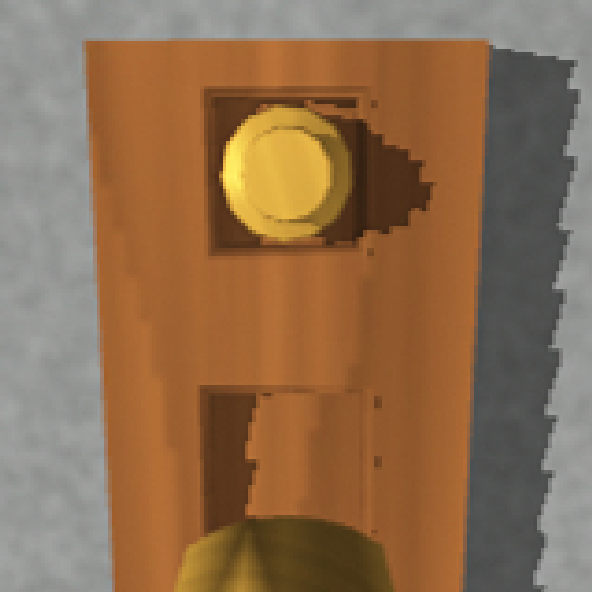

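```bash
python3 - <<'E'
from h import *
def rep(n): print(n,np.round(ctrl.get_tcp_pos(),1),np.round(ctrl.get_wrist_force(),2),round(ctrl.get_t(),2),round(ctrl.get_grip_width(),1))
T=R.from_rotvec(down(np.radians(-77.6))).as_matrix()
p=np.array([418.7,-294.3])+(T@[0,0,0.2])[:2]
ctrl.line_to([p[0],p[1],38],v=80); ctrl.wait(0.2); rep('38')
h=ctrl.line_to([p[0],p[1],20.5],v=10,contact_N=4); rep(h)
s=snap('wrist','in1')
E
```

```text
38 [ 419.1 -294.7   38.5] [-0.21  0.3  -3.26] 42.84 29.3
True [ 418.7 -294.5   22.4] [-0.18 -0.13  6.17] 44.24 29.0
```

View pics/in1.png

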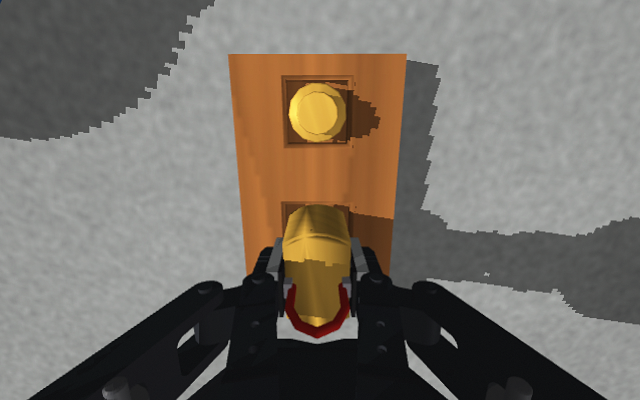

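```bash
python3 - <<'E'
from h import *
def rep(n): print(n,np.round(ctrl.get_tcp_pos(),1),np.round(ctrl.get_wrist_force(),2),round(ctrl.get_t(),2),round(ctrl.get_grip_width(),1))
effector.let_go(); rep('open')
p=ctrl.get_tcp_pos()
ctrl.line_to([418.7,-294.5,160],v=120); rep('up')
ctrl.move_pose(tcp_for_cam((425,-290,400),np.pi/2),down(np.pi/2)); snap('wrist','fin1'); snap('scene','sfin1'); snap('top','tfin1'); rep('v')
ctrl.move_pose(tcp_for_cam((400,292,420),np.pi/2),down(np.pi/2)); snap('wrist','fin2'); snap('top','tfin2'); snap('scene','sfin2');rep('v2')
s=load('fin1'); c=cloud(s); I=s['pixels'].astype(int)
b=(I[...,0]>I[...,2]+40)&(abs(c[...,2]-51)<4); b[200:]=0
n,l,st,_=cv2.connectedComponentsWithStats(b.astype(np.uint8)); j=1+np.argmax(st[1:,4])
m=cv2.morphologyEx(b.astype(np.uint8),cv2.MORPH_CLOSE,np.ones((5,5)))
cs,_=cv2.findContours(m,cv2.RETR_EXTERNAL,cv2.CHAIN_APPROX_NONE);k=max(cs,key=cv2.contourArea).reshape(-1,2)
print('plug',cv2.minAreaRect(onplane(s,k,51)[:,:2].astype(np.float32)),'topz',np.median(c[b][:,2]))
pl=np.polyfit(*[c[b][:,0],c[b][:,2]],1); print('tilt x',pl[0], 'tilt y',np.polyfit(c[b][:,1],c[b][:,2],1)[0])
s=load('fin2'); c=cloud(s); I=s['pixels'].astype(int)
o=(I[...,0]>150)&(I[...,2]<70)&(I[...,1]<150)&(c[...,2]>155)
k=np.argwhere(o)[:,::-1]; print('handle',cv2.minAreaRect(onplane(s,k,165)[:,:2].astype(np.float32)),np.median(c[o][:,2]))
E
```

```text
open [ 418.  -293.9   21.6] [-0.13  0.41 -0.46] 44.88 85.4
up [ 418.2 -294.2  159.3] [ 0.16 -0.27 -0.19] 46.18 85.5
v [ 498.  -291.3  257. ] [ 0.66  0.77 -0.08] 48.74 85.6
v2 [473.5 290.  277.1] [-0.88 -0.22  0.04] 50.98 85.4
plug ((419.6671142578125, -293.72332763671875), (48.241268157958984, 29.687847137451172), 13.785118103027344) topz 51.14815887992751
tilt x -0.004609584342110605 tilt y -0.0039531154568321625
handle ((410.451904296875, 296.4038391113281), (16.82221031188965, 20.459196090698242), 5.397282123565674) 165.09076977592434
```

View pics/fin1.png

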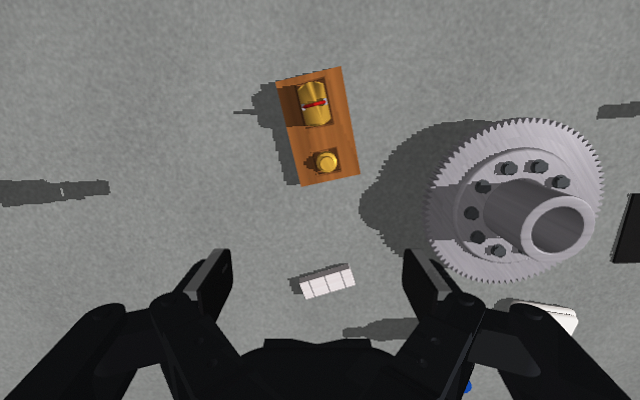

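View pics/fin2.png

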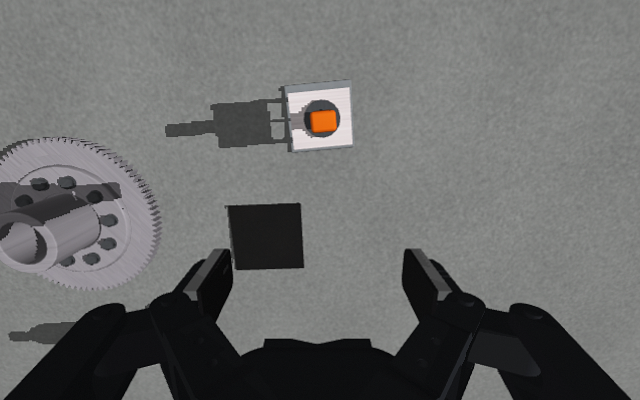

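View pics/tfin1.png

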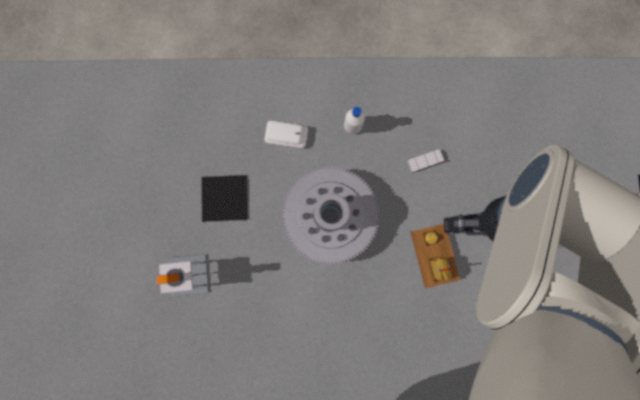

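Top face is 51.1 mm (9 + 42 expected), the plug is level and in its pocket. The hook hangs in the stand and the other things are where they were, so I'm handing it in.

```bash
python3 -c "
from h import *
ctrl.wait(0.3); ctrl.job_done(); print(ctrl.get_t())"
```

```text
the job is handed in; nothing more can be done
the job is handed in; nothing more can be done
```

I lifted the plug out of the bore on the hook and stood it on the mat. I then hung the hook back in its stand, moved the plug by the gripper into its tray pocket and handed the job in. The clock read 51 s at the last check, against the 72 s limit. The system gave no verdict.

**Plug:**
- It stands in its pocket with its top face at 51.1 mm, against 51 mm expected when fully home.
- It is about 1 mm from the pocket centre I measured, and about 1.4° off the pocket's direction.
- It is level to about 0.005 rad, and touched the pocket floor at the expected height.

**Hook:** Its handle top is at 165.1 mm, so the collar is on the plate. The handle is within about 2 mm of the hole's centre and aligned with the stand.

**Other things:** The spare, block, bottle and mouse look unmoved in the overhead pictures. I compared these by eye and did not measure them.

**Disagreement:** With the plug in the gripper, the wrist camera showed it about 1 mm to the side of the tool axis. The pocket showed the same offset, so I placed the plug by their relative position. No check failed.

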